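Lock the pressure cell's collar and reset its stop button

TASK

Make the pressure test cell ready to run: first press the red mushroom stop button fully down and let it spring back, while the collar is still open. Then push the cell's lock collar round clockwise until the yellow handle stands over the red locked mark, and push it firmly home against its stop without ramming it. Only then turn the red stop head clockwise until its white line points to the green mark, and leave the bottle, beaker and wrench where they are.

Things in the scene. Friction and masses are not known exactly. Their poses are not given: they have to be found in the camera images.
- cell: Fixed pressure test cell; origin: middle of the underside of its cream base plate (200 x 320 x 12 mm), z up, front = its own -x side. Upright steel cylinder on the origin's axis, 136 mm across, 154 mm flange up to z = 112 mm; above the collar a 112 mm lid, top at z = 158 mm. Shared by a bridge frame (point bridge) and the lock collar.
- bridge (a point): Middle of the underside of the cell's fixed crossbar, 270 mm above the bench. The crossbar (24 mm wide, 22 mm high) runs along the cell's y between two 24 mm posts at y = -145 and +145 mm; gauges on it reach 345 mm, an 18 mm pipe runs down to the lid. A gripper has room in front and behind, not past the posts: push one handle part of the way, then the next.
- lock_collar (a joint): Clockwise angle (rad, seen from above) of the captive collar about the cell's axis: 0 = open, 2.1 = hard stop at the locked mark; starts at 0 to 0.35. Drags about 6 N at a handle, stays where left. Home: within 0.05 rad of the stop, after a firm push of 15 to 25 N there; over 40 N is ramming. Dark steel ring, 144 mm across, z = 114 to 140 mm.
- index_handle (a point): Top face of the yellow handle, 100 mm from the collar's axis, 142 mm above the bench; at joint 0 it points to the cell's front. The collar has four such radial handles 90 degrees apart (one yellow, three black), each 18 mm wide, z = 114 to 142 mm, from 68 to 118 mm off the axis.
- collar_axis (a point): Point on the collar's axis, 128 mm above the bench (mid-height of the handles).
- locked_mark (a point): Top of the red locked mark, a fixed 14 mm wide tab that stands out from the flange below the handles: 124 mm from the axis, 110 mm above the bench, 120 degrees clockwise from the cell's front.
- stop_box: Fixed yellow stop station, 120 x 120 x 65 mm, origin at the middle of its underside. A green mark lies on its top, 68.8 degrees clockwise from its own -x direction.
- stop_press (a joint): How far the mushroom is pressed down (m): 0 = up, 0.008 = fully down; springs back when let go (about 3 to 5 N).
- stop_head (a joint): Turn (rad) of the red mushroom head, clockwise seen from above; starts between 0 and 0.15, stop at 1.2, where its white line points to the green mark; more than 1.0 counts as reset. It stays where it is left.
- stop_top (a point): Middle of the top of the red mushroom head, 116 mm above the bench when up. The head is round, 54 mm across and 28 mm high (z = 88 to 116 mm), on a thinner stem; grip it across its diameter.
- amber_bottle: Loose amber bottle, 56 mm across, 120 mm high, origin under its middle; behind the cell. Leave alone.
- beaker: Loose glass beaker, 64 mm across, 85 mm high, origin under its middle; behind the stop station. Leave alone.
- wrench: Loose steel wrench, 180 mm long, lying flat in front of the cell. Leave alone.
Mind the look-alikes: they are no part of the job. Several things have the shape of the stop_box; the one meant has the colours described above.

How it is judged:
On the way, in this order (a step that is already met when the one before it is completed fails the run):
1. the stop button is pressed down (at least 6 of 8 mm) while the collar is still open (below 0.5 rad) (value of joint stop_press above 0.006 m and value of joint lock_collar below 0.5 rad), for 0.05 s.
2. the button is let up, and the collar is within 0.05 rad of its stop and pushed there by the fingers with more than 10 N (value of joint stop_press below 0.002 m and value of joint lock_collar above 2.05 rad and contact force between the fingers and lock_collar above 10 N), for 0.05 s.
3. the stop head is turned clockwise past 1.0 rad (value of joint stop_head above 1 rad), for 0.1 s.
At the end, for the whole second after the job is handed in: The collar is within 0.05 rad of its stop at the locked mark (joint above 2.05), the stop button is up (less than 2 mm down) and its head is turned clockwise to its reset mark (above 1.0 rad) (value of joint lock_collar above 2.05 rad and value of joint stop_head above 1 rad and value of joint stop_press below 0.002 m); the robot touches nothing.
It fails at once if the collar is rammed: more than 40 N on it (contact force between any of the arm, the fingers and lock_collar above 40 N).
It fails at once if the stop head is turned (past 0.6 rad) before the collar is locked (value of joint stop_head above 0.6 rad and value of joint lock_collar below 2 rad).
It fails at once if the bottle is shifted or knocked over (distance of amber_bottle from where it was at the start of the episode above 0.03 m or angle between amber_bottle's own z axis and vertical above 0.5 rad).
It fails at once if the beaker is shifted or knocked over (distance of beaker from where it was at the start of the episode above 0.03 m or angle between beaker's own z axis and vertical above 0.5 rad).
It fails at once if the wrench is shifted (distance of wrench from where it was at the start of the episode above 0.03 m).
It also fails if it takes over 72 s, if anything falls off the work surface, if the arm or the gripper's body presses on something with over 40 N, if the wrist force passes 120 N, or if a joint passes its speed limit or range.

ROBOT

A 7-joint arm with a two-finger parallel gripper is mounted at the origin on the work surface. World frame = base frame: x ahead of the robot, y to its left, z up, the work surface at z = 0. Lengths are in m, angles in rad, forces in N, time in s.
With the tool pointing down it reaches from about 0.425 to 0.925 m from the base axis. Payload 6.8 kg.
Tool frame: the origin (TCP) lies between the finger pads; the fingertips stand r.tips_ahead ahead of it and the grasp point (between the pads) lies 5 mm behind it (r.tips_ahead is the distance from the TCP to the fingertips, in m); z points along the fingers, y is the line along which they close (so a half turn about z gives the same grasp; the last joint's range is limited). The gripper opens to 85 mm and grips with 20 to 120 N. Pads are 22 mm wide; open, the fingers measure 114 mm over their backs; the gripper's body (76 mm by 85 mm) begins 54 mm behind the grasp point. The pads swing forward as they close: fully open they stand 13 mm farther back than shut.
Start: joints at [1.167, 0.477, 0.022, 1.555, -0.011, 1.109, -0.083], TCP at [0.197, -0.646, 0.207] pointing down, gripper open.
Joint ranges: [-2.96, 2.96], [-0.34, 2.1], [-1.41, 1.46], [0.24, 2.44], [-1.37, 4.51], [0.17, 1.92], [-2.96, 2.96]. Speed limits (rad/s): [2.39, 2.39, 3.14, 3.14, 3.14, 3.14, 3.14].

INTERFACE

Orientations are given as a rotation vector (axis times angle).
In Python, from bench import r gives the robot as it stands.
- The arm moves only by the tool move_arm, never from a script. Its argument "rows" is one flat list of numbers, 4 for each row, row after row: the shift along the tool's x, y, z in cm, then the turn about the tool's z in degrees. In form: [tx, ty, tz, twist, tx, ty, tz, twist, ...]. A call has 1 to 10 rows; each row is the pose to reach, as a shift and turn from the pose commanded when the call began, along the tool's axes at that moment; what a row does not reach only later rows make up. A row lasts 1/8 s, in which the tool goes at most 62.5 mm and 10.7 degrees, less where a joint would pass 70% of its speed; a pose out of reach is approached as far as the arm can. A call with a gripper value outside its range is refused whole. "fingers" is the opening, from 0 (shut) to 1 (fully open), set as the call begins (left out, the last holds). The fingers move at their own pace and stop on an object; "newtons" is the grip in N (left out, the last holds). Time passes only in rows, so rows that repeat a pose let the fingers close. It gives the time, the measured TCP pose, the force, the opening and the grip force at its end, in the units of the state.
- r.get_obs(): the state, without advancing time (a new reading comes with each control period).
- r.grab_frame(name): name is "scene" or "top" or "wrist"; returns the picture (400x640x3 uint8, blue, green, red); there is no depth.
- r.camera_params(name): a dict with "fx", "fy", "cx", "cy" (pixels), "world_from_camera" (4x4, takes a point from camera to world coordinates). Camera axes: x right, y down, z forward; pixel columns grow to the right and rows downward; lengths in m; the calibration is good to about 2 mm. A picture is of the moment at which its call begins: read the wrist's pose just before it. camera_params takes no time and is no camera call; for the wrist camera it gives the pose at the moment of the call.
- r.hand_in(): hands the job in; it is judged then, once.
The state is a dict: "clock": time; "joints": joint angles; "qvel": joint speeds; "tau": joint torques, N m; "tcp_pos": TCP position; "orientation": TCP orientation; "contact_force": force on the tool from outside, world axes, zero at the start; "moment": the same for the moment, N m; "grip_width": finger opening in m; "gripper_force": force on a finger pad.
Only numpy, scipy, OpenCV 4.12 (cv2) and the standard library are available. Lean on these libraries where they do the work, as an engineer would, in place of code of your own. Each camera call takes 0.05 s, during which the arm holds its last target. There are 200 camera calls.

## Working session

There is one attempt and no reset: what is moved stays moved. The work goes in short steps, Python scripts to look and compute and a tool call to move; the robot and the scene stay as the last step left them, time stands still between calls to the robot, and variables do not carry over. Pictures are saved under pics/ and viewed, at most 10 in all, crops included, and the job is handed in when it is done.

Besides the shell and the picture viewer there is one more tool, called after "Request:" in YAML: its name, and indented under it one key for each argument. move_arm: Moves the arm, as the interface text tells. Its arguments: {"type":"object","properties":{"rows":{"type":"array"},"fingers":{"type":"number"},"newtons":{"type":"number"}},"required":["rows"]}

```bash
mkdir -p pics; ls
python3 - <<'E'
from bench import r
import cv2,numpy as np
o=r.get_obs();print({k:np.round(v,3) for k,v in o.items()},r.tips_ahead)
a=r.grab_frame("scene");b=r.grab_frame("top")
for n in("scene","top"):
  c=r.camera_params(n);print(n,c["fx"],c["fy"],c["cx"],c["cy"],np.round(c["world_from_camera"],3).tolist())
cv2.imwrite("pics/scene.png",a);cv2.imwrite("pics/top.png",b)
E
```

```text
pics
{'clock': np.float64(0.0), 'joints': array([ 1.167,  0.478,  0.022,  1.556, -0.012,  1.109, -0.083]), 'qvel': array([ 0.   ,  0.001, -0.001,  0.   , -0.   , -0.   ,  0.001]), 'tau': array([ 0.0000e+00, -5.9643e+01,  1.6080e+00, -2.8119e+01,  1.2000e-02,
        9.0000e-03, -0.0000e+00]), 'tcp_pos': array([ 0.197, -0.645,  0.206]), 'orientation': array([-3.106e+00, -4.630e-01,  1.000e-03]), 'contact_force': array([0.402, 0.31 , 1.167]), 'moment': array([-0.033, -0.037,  0.028]), 'gripper_force': np.float64(0.0), 'grip_width': np.float64(0.086)} 0.014
scene 401.37827568359387 401.37827568359387 318.6711590328021 202.58957588721208 [[0.861, 0.426, -0.279, 0.777], [0.509, -0.72, 0.472, -0.547], [0.001, -0.548, -0.836, 1.08], [0.0, 0.0, 0.0, 1.0]]
top 446.98460782100085 446.98460782100085 316.2081137256904 201.751986258133 [[-0.004, -0.998, 0.064, 0.399], [-1.0, 0.004, 0.01, -0.059], [-0.01, -0.064, -0.998, 1.462], [0.0, 0.0, 0.0, 1.0]]
```

View pics/scene.png

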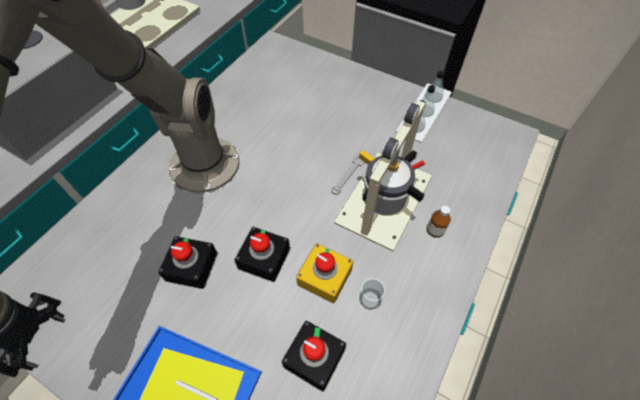

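View pics/top.png

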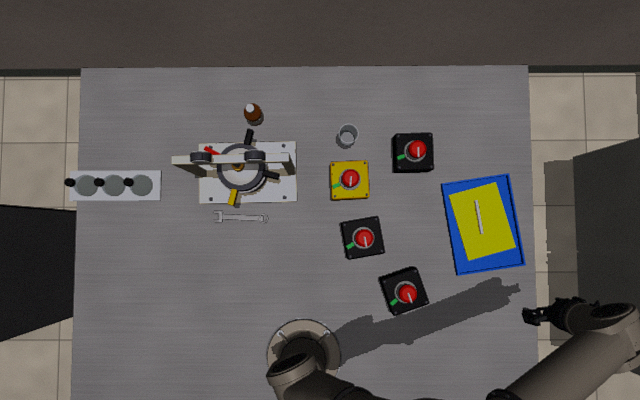

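The top view has four stop-box shapes: yellow (349,180), black (412,152), black (362,238) and black (404,290). Only the yellow one fits the description. The cell is at about (247,170), its yellow handle at (234,198) and the red mark at (212,151). The bottle is at (253,113), the beaker at (347,135) and the wrench at (240,217).

```bash
cat > h.py <<'E'
import cv2,numpy as np
from bench import r
def ray(n,uv,z):
    c=r.camera_params(n);T=np.array(c["world_from_camera"])
    d=T[:3,:3]@np.array([(uv[0]-c["cx"])/c["fx"],(uv[1]-c["cy"])/c["fy"],1]);p=T[:3,3]
    return p+d*(z-p[2])/d[2]
def blobs(img,lo,hi,roi,amin=15):
    x0,y0,x1,y1=roi;h=cv2.cvtColor(img[y0:y1,x0:x1],cv2.COLOR_BGR2HSV)
    m=cv2.inRange(h,np.array(lo),np.array(hi))
    cs,_=cv2.findContours(m,cv2.RETR_EXTERNAL,cv2.CHAIN_APPROX_NONE)
    out=[]
    for c in sorted(cs,key=cv2.contourArea,reverse=True):
        if cv2.contourArea(c)<amin: continue
        c=c+np.array([x0,y0]);M=cv2.moments(c);out.append((np.array([M["m10"],M["m01"]])/M["m00"],cv2.contourArea(c),c))
    return out
E
python3 - <<'E'
from h import *
t=cv2.imread("pics/top.png");s=cv2.imread("pics/scene.png")
def rep(name,n,img,lo,hi,roi,z,amin=15):
    for c,a,ct in blobs(img,lo,hi,roi,amin)[:4]:
        q=cv2.minAreaRect(ct);print(name,n,c.round(1),a,ray(n,c,z).round(4),"rect",np.round(q[0],1),np.round(q[1],1),round(q[2],1),"ctr",ray(n,q[0],z).round(4))
rep("red head","top",t,(0,120,60),(8,255,255),(325,155,375,205),.112)
rep("red head","scene",s,(0,120,60),(8,255,255),(300,240,350,300),.112)
rep("ybox","top",t,(18,120,80),(32,255,255),(320,150,380,210),.065)
rep("yhandle","top",t,(18,120,80),(32,255,255),(170,130,300,210),.142,8)
rep("yhandle","scene",s,(15,120,80),(32,255,255),(350,140,440,210),.142,8)
rep("redmark","top",t,(0,120,60),(8,255,255),(170,130,300,210),.11,8)
rep("redmark","scene",s,(0,120,60),(8,255,255),(350,140,440,210),.11,8)
rep("green","top",t,(45,100,50),(80,255,255),(325,155,375,205),.066,4)
rep("black","top",t,(0,0,0),(180,255,45),(170,120,300,210),.142,20)
g=cv2.cvtColor(t,cv2.COLOR_BGR2HSV)
rep("plate","top",t,(10,8,150),(40,80,255),(170,130,300,210),.012,50)
A=cv2.resize(t[90:235,160:380],None,fx=3.6,fy=3.6,interpolation=cv2.INTER_CUBIC);cv2.imwrite("pics/crop1.png",A)
E
```

```text
red head top [350.2 177.2] 165.5 [ 0.5596 -0.1487  0.112 ] rect [350.5 178. ] [16. 17.] 90.0 ctr [ 0.5573 -0.1494  0.112 ]
red head scene [325.2 263.1] 239.5 [ 0.5656 -0.1545  0.112 ] rect [324.5 262.5] [19. 19.] 90.0 ctr [ 0.5633 -0.1541  0.112 ]
ybox top [350. 179.] 906.0 [ 0.5595 -0.1511  0.065 ] rect [349.3 179.2] [37.7 37.9] 86.8 ctr [ 0.5589 -0.1489  0.065 ]
yhandle top [232.  196.5] 75.0 [0.5003 0.2043 0.142 ] rect [232.  196.5] [ 5.6 16.5] 14.0 ctr [0.5003 0.2043 0.142 ]
yhandle top [236.9 167.9] 9.5 [0.5857 0.1904 0.142 ] rect [237.5 167.5] [ 5.1 10.2] 78.7 ctr [0.5869 0.1886 0.142 ]
yhandle scene [365.8 156.7] 92.5 [0.5025 0.1982 0.142 ] rect [365.5 156.5] [14.1  8.5] 45.0 ctr [0.5014 0.1987 0.142 ]
yhandle scene [393.5 166.7] 35.0 [0.5909 0.206  0.142 ] rect [394.  166.6] [ 6.2 11. ] 66.8 ctr [0.5919 0.207  0.142 ]
redmark top [210.6 150.7] 48.5 [0.6435 0.2775 0.11  ] rect [211.3 151.4] [16.   4.7] 29.7 ctr [0.6413 0.2754 0.11  ]
redmark scene [418.2 164.5] 34.0 [0.6461 0.2785 0.11  ] rect [418.2 164.4] [ 3.6 11.6] 63.4 ctr [0.6461 0.2787 0.11  ]
green top [336. 185.] 16.0 [ 0.5408 -0.1069  0.066 ] rect [336. 185.] [3.2 7. ] 71.6 ctr [ 0.5408 -0.1069  0.066 ]
black top [264.8 173. ] 165.5 [0.5699 0.1071 0.142 ] rect [258.8 180.6] [33.8 37.3] 21.4 ctr [0.5474 0.1248 0.142 ]
black top [194.  169.2] 160.5 [0.5825 0.3185 0.142 ] rect [191.  166.1] [31.5 14.3] 14.0 ctr [0.5917 0.3277 0.142 ]
black top [248.4 136.9] 89.0 [0.6789 0.1568 0.142 ] rect [248.6 136.9] [ 7.2 16.1] 15.3 ctr [0.6788 0.1562 0.142 ]
black top [288.9 167.3] 80.0 [0.5867 0.0355 0.142 ] rect [289.1 167.2] [13.9  8.9] 63.4 ctr [0.587  0.0348 0.142 ]
```

View pics/crop1.png

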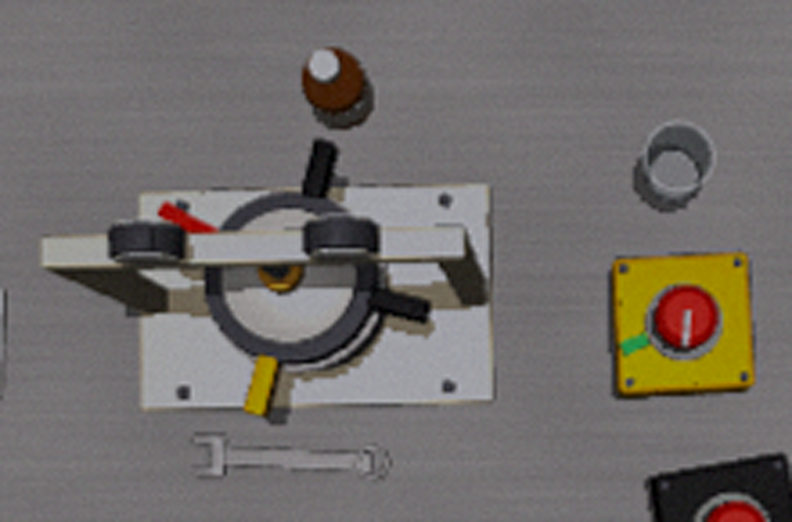

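The crop shows the yellow box with its red head at crop (685,318), white line to the front and green mark at (635,345). It is the only box matching the description; the other three are black. The handle-to-handle distance of 185 mm fits the expected 186.

```bash
cat >> h.py <<'E'
from scipy.spatial.transform import Rotation as R
def go(x,y,z,yaw=0.,p=None):
    """shift (cm, tool axes) and twist (deg) from the present pose to world TCP x,y,z with tool yaw deg"""
    o=r.get_obs();M=R.from_rotvec(o["orientation"]).as_matrix();yw=np.degrees(np.arctan2(M[1,0],M[0,0]))
    d=M.T@(np.array([x,y,z])-o["tcp_pos"])*100
    print("t",round(float(o["clock"]),2),"tcp",o["tcp_pos"].round(4),"yaw",yw.round(1),"tilt",np.degrees(np.arccos(-M[2,2])).round(2),"F",o["contact_force"].round(1),"-> ",d.round(2),"twist",((yw-yaw+180)%360-180).round(1))
E
python3 - <<'E'
from h import *
P=np.array([ray("top",np.array(c)/3.6+[160,90],.012)[:2] for c in((142,192),(490,185),(493,402),(140,408))])
print("plate",P.round(3).tolist(),P.mean(0).round(4),[np.linalg.norm(P[i]-P[i-1]).round(3) for i in range(4)])
print("scene-top offset pairs: bridge/post n/a"); 
print("beaker",ray("top",(347,135),.04).round(3),"bottle",ray("top",(253,113),.06).round(3))
go(.56,-.151,.20,0)
E
```

```text
plate [[0.686, 0.339], [0.691, 0.021], [0.492, 0.019], [0.488, 0.338]] [0.5894 0.1792] [np.float64(0.198), np.float64(0.318), np.float64(0.198), np.float64(0.32)]
scene-top offset pairs: bridge/post n/a
beaker [ 0.705 -0.144  0.04 ] bottle [0.773 0.156 0.06 ]
t 0.1 tcp [ 0.1966 -0.6452  0.2058] yaw 16.9 tilt 0.09 F [0.5 0.3 1.1] ->  [ 49.17 -36.67   0.64] twist 16.9
```

Request:
move_arm:
  rows: [5,-3.7,0,2,10,-7.4,0,4,15,-11,0,6,20,-14.8,0,8,25,-18.5,0,10,30,-22.2,0,12,35,-26,0,14,40,-29.6,0,16,45,-33.3,0,16.9,49.2,-36.7,0,16.9]
  fingers: 0

```text
clock: 1.35
tcp_pos: [0.5614, -0.1489, 0.2065]
orientation: [-3.141, -0.003, 0.0]
contact_force: [0.3, 0.1, 0.5]
grip_width: 0.0001
gripper_force: 0.0
```

Run:
```python
from h import *
im=r.grab_frame("wrist");cv2.imwrite("pics/w1.png",im)
go(.56,-.151,.135,0)
for c,a,ct in blobs(im,(0,120,60),(8,255,255),(0,0,640,400),200)[:3]: print(c,a,ray("wrist",c,.114).round(4),cv2.minEnclosingCircle(ct),ray("wrist",cv2.minEnclosingCircle(ct)[0],.108).round(4))
for c,a,ct in blobs(im,(18,120,80),(32,255,255),(0,0,640,400),500)[:3]: q=cv2.minAreaRect(ct);print(q,ray("wrist",q[0],.065).round(4))
```

```text
t 1.4 tcp [ 0.5655 -0.1402  0.2066] yaw 0.6 tilt 0.33 F [4.7 5.9 1.4] ->  [-0.58  1.11  7.16] twist 0.6
[605.26534717  72.62973691] 4143.0 [ 0.659  -0.3303  0.114 ] ((608.0, 72.5), 47.24679183959961) [ 0.6593 -0.3366  0.108 ]
[318.747918   192.66463805] 3122.0 [ 0.5719 -0.1382  0.114 ] ((318.5, 194.0), 34.73120880126953) [ 0.569 -0.138  0.108]
((318.4158630371094, 174.95974731445312), (132.48745727539062, 138.39381408691406), 87.48312377929688) [ 0.5734 -0.1374  0.065 ]
((629.5, 286.5), (161.0, 19.0), 90.0) [ 0.4659 -0.442   0.065 ]
```

View pics/w1.png

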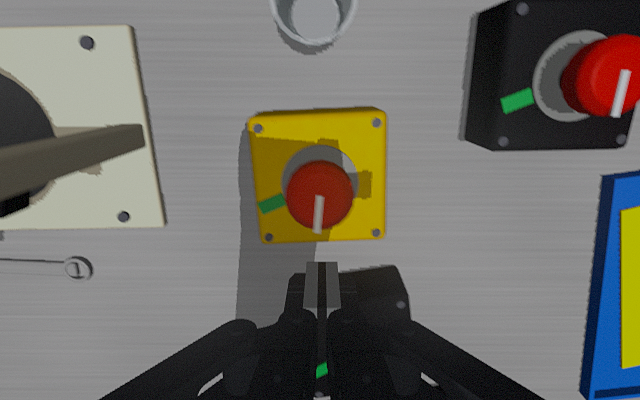

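The wrist view shows the yellow station at (318,175) with its red head at (319,194), beaker above it, and the shut fingertips at (322,265). The arm was still moving, so I settle it and measure again.

Request:
move_arm:
  rows: [0,0,0,0,0,0,0,0,0,0,0,0]

```text
clock: 1.78
tcp_pos: [0.5596, -0.153, 0.2066]
orientation: [3.141, -0.003, -0.001]
contact_force: [-0.2, 0.2, -0.6]
grip_width: 0.0001
gripper_force: 0.0
```

Run:
```python
from h import *
im=r.grab_frame("wrist")
go(.56,-.151,.135,0)
for c,a,ct in blobs(im,(0,120,60),(8,255,255),(200,0,450,400),200)[:3]: k=cv2.minEnclosingCircle(ct);print(c,a,k,ray("wrist",k[0],.106).round(4))
for c,a,ct in blobs(im,(18,120,80),(32,255,255),(200,0,450,400),500)[:3]: q=cv2.minAreaRect(ct);print(q,ray("wrist",q[0],.065).round(4),ray("wrist",q[0],.055).round(4))
```

```text
t 1.82 tcp [ 0.5597 -0.1528  0.2067] yaw -0.1 tilt 0.03 F [-0.3 -0.3 -0.2] ->  [ 0.03 -0.18  7.17] twist -0.1
[315.14237578 191.89252665] 3314.0 ((315.3716735839844, 192.9397735595703), 34.95712661743164) [ 0.5632 -0.1487  0.106 ]
((315.95904541015625, 173.52606201171875), (133.0383758544922, 139.46466064453125), 87.24089050292969) [ 0.5685 -0.1486  0.065 ] [ 0.5661 -0.1485  0.055 ]
```

Request:
move_arm:
  rows: [0.2,-0.4,3,0,0.2,-0.4,5.5,0,0.2,-0.4,7,0,0.2,-0.4,7.4,0,0.2,-0.4,7.4,0,0.2,-0.4,7.6,0,0.2,-0.4,7.8,0,0.2,-0.4,8.0,0,0.2,-0.4,8.2,0,0.2,-0.4,8.3,0]

```text
clock: 3.08
tcp_pos: [0.5623, -0.1472, 0.1235]
orientation: [-3.142, -0.001, 0.0]
contact_force: [-0.1, -0.4, -0.0]
grip_width: -0.0001
gripper_force: 0.0
```

Request:
move_arm:
  rows: [0,0,0.2,0,0,0,0.2,0]

```text
clock: 3.32
tcp_pos: [0.5623, -0.1472, 0.1215]
orientation: [-3.142, -0.001, 0.001]
contact_force: [0.9, -1.0, -0.5]
grip_width: 0.0006
gripper_force: 0.0
```

Request:
move_arm:
  rows: [0,0,0.2,0,0,0,0.3,0,0,0,0.3,0]

```text
clock: 3.7
tcp_pos: [0.5623, -0.1472, 0.1186]
orientation: [3.142, 0.001, -0.0]
contact_force: [-0.4, 0.0, 0.8]
grip_width: -0.0002
gripper_force: 0.0
```

Run:
```python
from h import *
go(.562,-.149,.119)
a=r.grab_frame("wrist");b=r.grab_frame("scene")
cv2.imwrite("pics/p.png",np.hstack([cv2.resize(a[100:400,200:450],(480,576)),cv2.resize(b[230:310,285:325+20],(320,430),interpolation=cv2.INTER_CUBIC)[:430].copy() if 0 else cv2.resize(b[220:320,290:345],(317,576),interpolation=cv2.INTER_CUBIC)]))
```

```text
t 3.7 tcp [ 0.5623 -0.1472  0.1186] yaw 0.0 tilt 0.01 F [-0.4  0.   0.8] ->  [-0.03  0.18 -0.04] twist 0.0
```

View pics/p.png

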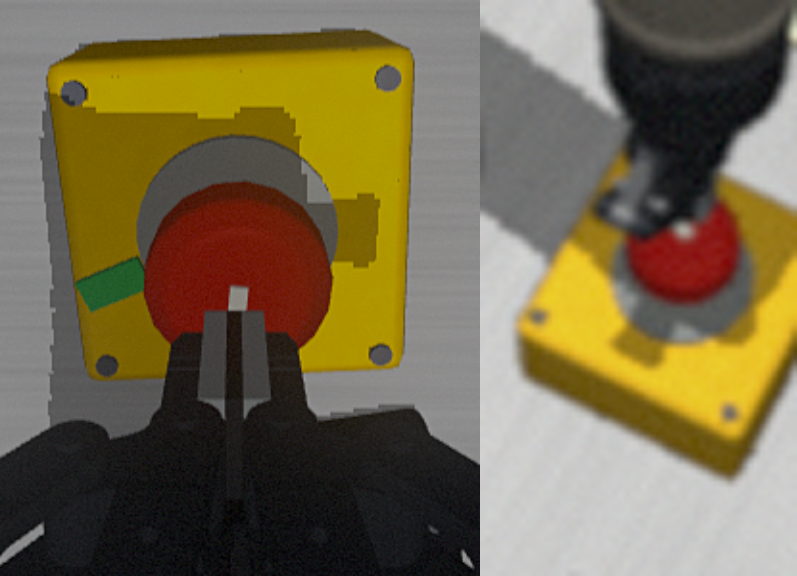

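The fingertips stand over the head (crop left, tips at (235,350)), and no contact force shows yet. I keep lowering slowly.

Request:
move_arm:
  rows: [0,0,0.1,0,0,0,0.2,0,0,0,0.3,0,0,0,0.3,0]

```text
clock: 4.3
tcp_pos: [0.5624, -0.1472, 0.1156]
orientation: [-3.142, -0.001, 0.0]
contact_force: [0.2, -0.0, -0.2]
grip_width: -0.0001
gripper_force: 0.0
```

Request:
move_arm:
  rows: [0,0,0.1,0,0,0,0.2,0,0,0,0.3,0,0,0,0.4,0,0,0,0.4,0]

```text
clock: 4.92
tcp_pos: [0.5624, -0.1472, 0.1116]
orientation: [-3.142, -0.001, 0.0]
contact_force: [-0.3, -0.0, 0.1]
grip_width: 0.0
gripper_force: 0.0
```

Run:
```python
from h import *
print(r.tips_ahead)
a=r.grab_frame("wrist");b=r.grab_frame("scene")
def proj(n,p):
    c=r.camera_params(n);T=np.linalg.inv(c["world_from_camera"]);q=T[:3,:3]@p+T[:3,3];return np.round([c["fx"]*q[0]/q[2]+c["cx"],c["fy"]*q[1]/q[2]+c["cy"]],1)
t=r.get_obs()["tcp_pos"]
for n,im in(("wrist",a),("scene",b)):
    print(n,"cam",np.array(r.camera_params(n)["world_from_camera"])[:3,3].round(3))
    for k in(0,.014): print("tcp+",k,proj(n,t-[0,0,k]))
    for p in((.562,-.149,.116),(.562+.027,-.149,.116),(.562-.027,-.149,.116),(.562,-.122,.116),(.562,-.176,.116)): 
        p=np.array(p);print(p,proj(n,p)); cv2.circle(im,tuple(proj(n,p).astype(int)),1 if n=="scene" else 3,(255,0,255),-1)
    p=proj(n,t-[0,0,.014]).astype(int);cv2.circle(im,tuple(p),1 if n=="scene" else 3,(255,255,0),-1)
cv2.imwrite("pics/p2.png",np.hstack([cv2.resize(a[100:400,200:450],(480,576)),cv2.resize(b[220:320,290:345],(317,576),interpolation=cv2.INTER_CUBIC)]))
```

```text
0.014
wrist cam [ 0.647 -0.147  0.278]
tcp+ 0 [320.5 256.6]
tcp+ 0.014 [320.5 244.9]
[ 0.562 -0.149  0.116] [323.9 261.3]
[ 0.589 -0.149  0.116] [324.2 210.8]
[ 0.535 -0.149  0.116] [323.7 307.1]
[ 0.562 -0.122  0.116] [270.2 261.2]
[ 0.562 -0.176  0.116] [377.6 261.4]
scene cam [ 0.777 -0.547  1.08 ]
tcp+ 0 [325.5 260.4]
tcp+ 0.014 [325.5 262.6]
[ 0.562 -0.149  0.116] [325.1 260.1]
[ 0.589 -0.149  0.116] [334.  264.9]
[ 0.535 -0.149  0.116] [316.2 255.3]
[ 0.562 -0.122  0.116] [330.2 252.1]
[ 0.562 -0.176  0.116] [319.9 268.3]
```

View pics/p2.png

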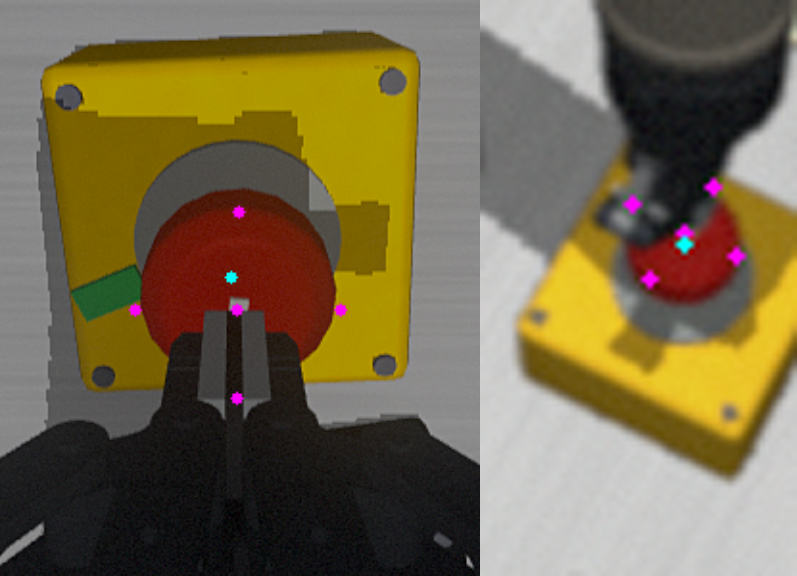

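The shut tips (pixel row 262) lie behind the projected tip point (row 245). So shut fingers stand higher than the nominal tip, and the head is still untouched. I keep descending in small, force-checked steps.

Request:
move_arm:
  rows: [0,0,0.2,0,0,0,0.4,0,0,0,0.5,0,0,0,0.5,0]

```text
clock: 5.52
tcp_pos: [0.5624, -0.1472, 0.1066]
orientation: [-3.142, -0.001, 0.0]
contact_force: [0.1, -0.6, -0.1]
grip_width: 0.0002
gripper_force: 0.0
```

Request:
move_arm:
  rows: [0,0,0.2,0,0,0,0.4,0,0,0,0.5,0,0,0,0.5,0]

```text
clock: 6.02
tcp_pos: [0.5624, -0.1472, 0.1016]
orientation: [-3.142, -0.001, 0.0]
contact_force: [-0.1, 0.6, -0.0]
grip_width: 0.0
gripper_force: 0.0
```

Request:
move_arm:
  rows: [0,0,0.2,0,0,0,0.4,0,0,0,0.5,0,0,0,0.5,0]

```text
clock: 6.52
tcp_pos: [0.5624, -0.1472, 0.0966]
orientation: [-3.142, -0.001, 0.0]
contact_force: [-0.2, -1.3, 0.5]
grip_width: -0.0003
gripper_force: 0.0
```

Run:
```python
from h import *
a=r.grab_frame("wrist");o=r.get_obs();print(o["contact_force"],o["tcp_pos"],o["joints"].round(3))
for c,ar,ct in blobs(a,(0,120,40),(8,255,255),(200,0,450,400),200)[:2]: print(c,ar,cv2.boundingRect(ct))
T=np.array(r.camera_params("wrist")["world_from_camera"]);print(T.round(3),r.camera_params("wrist")["fx"])
cv2.imwrite("pics/p3.png",a[100:400,150:490])
```

```text
[ 0.94486309 -0.31845742  0.03724292] [ 0.56240481 -0.14722248  0.09666715] [ 0.288  0.458 -0.178  1.872  0.108  0.821 -1.516]
[323.43486413 249.00204293] 5955.5 (269, 207, 110, 97)
[[ 0.003 -0.945 -0.326  0.647]
 [-1.    -0.002 -0.001 -0.147]
 [ 0.001  0.326 -0.945  0.263]
 [ 0.     0.     0.     1.   ]] 359.88526297358993
```

View pics/p3.png

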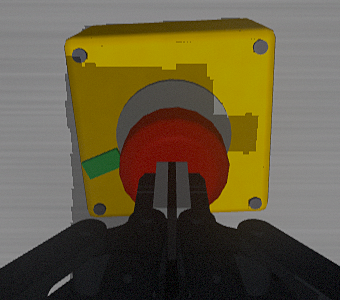

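The tips (crop row 162) now cover the head centre. The head is still at its unpressed size and shows no force, so contact is near.

Request:
move_arm:
  rows: [0,0,0.2,0,0,0,0.4,0,0,0,0.4,0]

```text
clock: 6.95
tcp_pos: [0.5623, -0.1472, 0.0925]
orientation: [-3.142, -0.001, 0.001]
contact_force: [0.7, 0.2, -0.1]
grip_width: -0.0001
gripper_force: 0.0
```

Request:
move_arm:
  rows: [0,0,0.15,0,0,0,0.3,0,0,0,0.3,0]

```text
clock: 7.32
tcp_pos: [0.5626, -0.1472, 0.0898]
orientation: [3.142, 0.001, 0.0]
contact_force: [-1.1, -0.4, 2.8]
grip_width: 0.0001
gripper_force: 1.4
```

Contact: 2.8 N at TCP z = 0.090, so the shut tips stand about 25 mm behind the TCP. Now the press.

Request:
move_arm:
  rows: [0,0,0.2,0,0,0,0.4,0,0,0,0.5,0,0,0,0.5,0]

```text
clock: 7.82
tcp_pos: [0.5626, -0.1472, 0.0847]
orientation: [3.142, 0.001, 0.0]
contact_force: [-1.0, 0.9, 4.2]
grip_width: -0.0001
gripper_force: 2.2
```

Request:
move_arm:
  rows: [0,0,0.1,0,0,0,0.2,0,0,0,0.3,0,0,0,0.3,0]

```text
clock: 8.32
tcp_pos: [0.5629, -0.1473, 0.0833]
orientation: [3.141, 0.001, 0.002]
contact_force: [-4.6, 1.2, 17.4]
grip_width: 0.0001
gripper_force: 8.3
```

The button bottomed out at 17 N, having travelled about 8 mm. I lift off and move to the front of the cell with the wrist camera side turned outwards.

Request:
move_arm:
  rows: [0,0,-3,0,0,0,-7,0,-2,0,-11.5,-10,-6,-2,-11.5,-20,-9,-6,-11.5,-30,-9.8,-11,-11.5,-40,-9.8,-16,-11.5,-50,-9.8,-21,-11.5,-60,-9.8,-26,-11.5,-70,-9.8,-31,-11.5,-80]

```text
clock: 9.57
tcp_pos: [0.4637, 0.164, 0.1963]
orientation: [-2.4, -2.027, 0.001]
contact_force: [0.4, -0.3, -0.3]
grip_width: -0.0002
gripper_force: 0.0
```

Request:
move_arm:
  rows: [0,0,0,-10,0,0,0,-20,0,0,0,-30,0,0,0,-40,0,0,0,-50,0,0,0,-60,0,0,0,-70,0,0,0,-80,0,0,0,-90,0,0,0,-94]

```text
clock: 10.82
tcp_pos: [0.4637, 0.1624, 0.196]
orientation: [-0.158, -3.136, 0.0]
contact_force: [0.5, -0.4, 0.6]
grip_width: -0.0002
gripper_force: 0.0
```

```bash
cat >> h.py <<'E'
AX=np.array([.5895,.1795])
def P(phi,rho=.105,ax=AX): a=np.radians(phi);return ax+rho*np.array([-np.cos(a),np.sin(a)])
E
python3 - <<'E'
from h import *
a=r.grab_frame("top");s=r.grab_frame("scene");print(r.get_obs()["joints"].round(2))
for n,im,roi in(("top",a,(170,185,300,215)),("scene",s,(340,140,385,175))):
  for c,ar,ct in blobs(im,(15,120,80),(32,255,255),roi,8)[:3]: print(n,c,ar,ray(n,c,.142).round(4))
go(*P(-6),.15,186)
E
```

```text
[ 0.3   0.3  -0.89  1.95  0.28  1.02  0.75]
scene [365.88950276 157.00736648] 90.5 [0.5033 0.1975 0.142 ]
t 10.93 tcp [0.4638 0.1624 0.1961] yaw 174.1 tilt 0.06 F [-0.  -0.  -0.9] ->  [-2.06  0.83  4.61] twist -11.9
```

Request:
move_arm:
  rows: [-2.1,0.8,0,-6,-2.1,0.8,3,-12,-2.1,0.8,6,-12,-2.1,0.8,8,-12,-2.1,0.8,9,-12,-2.1,0.8,9.6,-12,-2.1,0.8,9.8,-12,-2.1,0.8,9.8,-12]

```text
clock: 11.92
tcp_pos: [0.4863, 0.1686, 0.0992]
orientation: [-0.165, 3.136, 0.0]
contact_force: [0.1, 0.0, -0.3]
grip_width: -0.0
gripper_force: 0.0
```

Run:
```python
from h import *
go(*P(-6),.0975,186)
for f in (-2,2,6,10,15,20,25,30,35,40,45): 
    d=(P(f)-r.get_obs()["tcp_pos"][:2])*100; t=np.radians(186); print(f,np.round([d@[np.cos(t),np.sin(t)],d@[np.sin(t),-np.cos(t)]],1))
a=r.grab_frame("wrist");s=r.grab_frame("scene")
cv2.imwrite("pics/c1.png",np.hstack([a[:, 100:540],cv2.resize(s[120:220,330:420],(360,400),interpolation=cv2.INTER_CUBIC)]))
```

```text
t 11.93 tcp [0.4863 0.1686 0.0992] yaw -174.0 tilt 0.05 F [ 0.1  0.  -0.3] ->  [0.12 0.   0.17] twist 0.0
-2 [0.1 0.7]
2 [0.  1.5]
6 [-0.1  2.2]
10 [-0.3  2.9]
15 [-0.6  3.8]
20 [-0.9  4.6]
25 [-1.4  5.4]
30 [-1.9  6.2]
35 [-2.5  6.9]
40 [-3.1  7.6]
45 [-3.8  8.2]
```

View pics/c1.png

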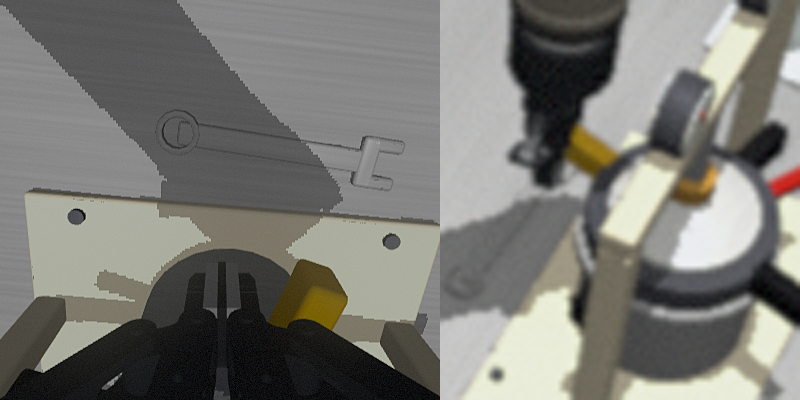

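Fingertips (left, (222,270)) stand just clockwise-behind the yellow handle (310,295), clear of the posts, and the wrench is in front at (280,150). Start pushing slowly.

Request:
move_arm:
  rows: [0.1,0.3,0,2,0.1,0.7,0,4,0,1.1,0,6,0,1.5,0,8,-0.1,1.8,0,10,-0.1,2.2,0,12]

```text
clock: 12.78
tcp_pos: [0.4843, 0.1887, 0.0986]
orientation: [-0.169, -3.136, 0.005]
contact_force: [-1.2, -7.2, 4.8]
grip_width: -0.0004
gripper_force: 2.9
```

Request:
move_arm:
  rows: [0,0.46,0,2.5,0,0.92,0,5,-0.1,1.37,0,7.5,-0.16,1.82,0,10,-0.25,2.27,0,12.5,-0.36,2.72,0,15,-0.49,3.16,0,17.5,-0.63,3.59,0,20,-0.8,4.02,0,22.5,-0.98,4.44,0,25]

```text
clock: 14.02
tcp_pos: [0.4968, 0.2328, 0.0983]
orientation: [-0.841, -3.024, 0.006]
contact_force: [-5.8, -2.1, 5.0]
grip_width: 0.0003
gripper_force: 3.2
```

Request:
move_arm:
  rows: [0,0.46,0,2.5,0,0.92,0,5,-0.1,1.37,0,7.5,-0.16,1.82,0,10,-0.25,2.27,0,12.5,-0.36,2.72,0,15,-0.36,2.72,0,15]

```text
clock: 14.9
tcp_pos: [0.5138, 0.2557, 0.0983]
orientation: [-1.226, -2.89, 0.003]
contact_force: [-5.1, 0.2, 0.9]
grip_width: -0.0002
gripper_force: 2.1
```

Run:
```python
from h import *
a=r.grab_frame("scene");b=r.grab_frame("top");o=r.get_obs()
print(r.get_obs()["joints"].round(2))
for n,im,roi in(("top",b,(170,140,300,215)),("scene",a,(340,130,440,185))):
  for c,ar,ct in blobs(im,(15,120,80),(32,255,255),roi,8)[:3]:
    p=ray(n,c,.142)[:2]-AX;print(n,c,ar,p.round(4),np.degrees(np.arctan2(p[1],-p[0])).round(1),np.hypot(*p).round(3))
q=o["tcp_pos"][:2]-AX;print(np.degrees(np.arctan2(q[1],-q[0])),np.hypot(*q))
go(*P(45),.098,135)
```

```text
[-0.1   0.51 -0.61  1.86  0.37  0.88 -0.12]
top [236.93478261 167.63043478] 23.0 [-0.003   0.0108] 74.4 0.011
top [219.10752688 180.33333333] 15.5 [-0.0408  0.0636] 57.3 0.076
scene [393.57276995 166.76995305] 35.5 [0.0015 0.0264] 93.3 0.026
45.16629988040228 0.10733244318903122
t 15.0 tcp [0.5138 0.2556 0.0983] yaw 134.1 tilt 0.19 F [-5.9  0.6  1.1] ->  [-0.23 -0.03  0.03] twist -0.9
```

Request:
move_arm:
  rows: [0,-0.8,0,0,0,-0.8,-3,0,0,-0.8,-7,0,0,-3,-8,-8,-1.5,-6,-8,-18,-3.5,-8.1,-8,-28,-7,-9.5,-8,-38,-10.5,-10.3,-8,-46,-12.2,-10.5,-8,-46,-12.2,-10.5,-8,-46]

```text
clock: 16.25
tcp_pos: [0.5257, 0.0938, 0.1786]
orientation: [0.007, 3.142, 0.0]
contact_force: [0.2, -0.5, -0.3]
grip_width: 0.0001
gripper_force: 0.0
```

Run:
```python
from h import *
go(*P(-52,.108),.0985,180)
b=r.grab_frame("top");s=r.grab_frame("scene")
for n,im,roi in(("top",b,(170,140,235,215)),("scene",s,(340,130,440,185))):
  for c,ar,ct in blobs(im,(15,120,80),(32,255,255),roi,8)[:3]:
    p=ray(n,c,.142)[:2]-AX;print(n,c,ar,p.round(4),np.degrees(np.arctan2(p[1],-p[0])).round(1),np.hypot(*p).round(3))
```

```text
t 16.25 tcp [0.5257 0.0938 0.1786] yaw 179.7 tilt 0.02 F [ 0.2 -0.5 -0.3] ->  [0.27 0.06 8.01] twist -0.3
top [214.1311828  183.92473118] 77.5 [-0.0514  0.0784] 56.7 0.094
scene [393.61835749 166.69082126] 34.5 [0.0015 0.0268] 93.3 0.027
```

Request:
move_arm:
  rows: [0.3,0,3,0,0.3,0,5.5,0,0.3,0,7,0,0.3,0,7.6,0,0.3,0,8,0,0.3,0,8,0]

```text
clock: 17.1
tcp_pos: [0.5227, 0.0946, 0.0991]
orientation: [-0.001, 3.141, 0.0]
contact_force: [-0.3, -0.1, -0.0]
grip_width: -0.0001
gripper_force: 0.0
```

Run:
```python
from h import *
go(*P(-52,.108),.0985,180)
for f in range(-50,19,4): 
    d=(P(f,.107)-r.get_obs()["tcp_pos"][:2])*100; t=np.radians(180); print(f,np.round([d@[np.cos(t),np.sin(t)],d@[np.sin(t),-np.cos(t)]],1),end=" ")
```

```text
t 17.1 tcp [0.5227 0.0946 0.0991] yaw -180.0 tilt 0.04 F [-0.3 -0.1 -0. ] ->  [-0.04 -0.02  0.06] twist 0.0
-50 [0.2 0.3] -46 [0.7 0.8] -42 [1.3 1.3] -38 [1.7 1.9] -34 [2.2 2.5] -30 [2.6 3.1] -26 [2.9 3.8] -22 [3.2 4.5] -18 [3.5 5.2] -14 [3.7 5.9] -10 [3.9 6.6] -6 [4.  7.4] -2 [4.  8.1] 2 [4.  8.9] 6 [4.  9.6] 10 [ 3.9 10.4] 14 [ 3.7 11.1] 18 [ 3.5 11.8]
```

Request:
move_arm:
  rows: [0.2,0.3,0,0,0.5,0.6,0,0,0.8,0.9,0,0,1.15,1.2,0,0,1.45,1.5,0,0,1.7,1.9,0,0,2.0,2.25,0,0,2.25,2.6,0,0,2.45,2.95,0,0,2.65,3.3,0,0]

```text
clock: 18.35
tcp_pos: [0.498, 0.1265, 0.0994]
orientation: [0.001, 3.138, -0.001]
contact_force: [5.4, -3.8, 0.6]
grip_width: 0.0001
gripper_force: 2.6
```

Request:
move_arm:
  rows: [0.2,0.4,0,0,0.4,0.8,0,0,0.55,1.2,0,0,0.7,1.6,0,0,0.85,2.0,0,0,0.97,2.4,0,0,1.08,2.8,0,0,1.18,3.2,0,0,1.25,3.6,0,0,1.3,4.0,0,0]

```text
clock: 19.6
tcp_pos: [0.4842, 0.1654, 0.099]
orientation: [0.002, 3.14, -0.004]
contact_force: [4.0, -5.7, 0.7]
grip_width: 0.0001
gripper_force: 2.7
```

Run:
```python
from h import *
q=r.get_obs()["tcp_pos"][:2]-AX;print(np.degrees(np.arctan2(q[1],-q[0])),np.hypot(*q))
go(*P(16,.107),.0985,180)
b=r.grab_frame("top")
for c,ar,ct in blobs(b,(15,120,80),(32,255,255),(170,130,235,215),8)[:3]:
    p=ray("top",c,.142)[:2]-AX;print(c,ar,p.round(4),np.degrees(np.arctan2(p[1],-p[0])).round(1),np.hypot(*p).round(3))
```

```text
-7.604313575706485 0.10618549580025134
t 19.6 tcp [0.4842 0.1654 0.099 ] yaw 179.9 tilt 0.18 F [ 4.  -5.7  0.7] ->  [-0.23  4.35  0.04] twist -0.1
[208.62146893 165.98870056] 29.5 [0.0024 0.0954] 91.4 0.095
```

Request:
move_arm:
  rows: [0.05,0.4,0,0,0.08,0.8,0,0,0.08,1.2,0,0,0.07,1.6,0,0,0.05,2.0,0,0,0,2.4,0,0,-0.05,2.8,0,0,-0.1,3.2,0,0,-0.15,3.5,0,0,-0.17,3.7,0,0]

```text
clock: 20.9
tcp_pos: [0.4847, 0.2017, 0.0983]
orientation: [-0.002, -3.141, 0.006]
contact_force: [1.2, -6.4, -0.6]
grip_width: -0.0002
gripper_force: 2.6
```

Run:
```python
from h import *
q=r.get_obs()["tcp_pos"][:2]-AX;print(np.degrees(np.arctan2(q[1],-q[0])),np.hypot(*q))
b=r.grab_frame("top");s=r.grab_frame("scene")
for c,ar,ct in blobs(b,(15,120,80),(32,255,255),(170,130,235,215),8)[:3]:
    p=ray("top",c,.142)[:2]-AX;print(c,ar,p.round(4),np.degrees(np.arctan2(p[1],-p[0])).round(1),np.hypot(*p).round(3))
```

```text
11.977948937044264 0.10714892476183482
[210.66666667 152.25490196] 8.5 [0.0436 0.0898] 115.9 0.1
```

Request:
move_arm:
  rows: [-0.04,0.15,0,0,-0.08,0.3,0,0,-0.12,0.45,0,0,-0.12,0.45,0,0]

```text
clock: 21.5
tcp_pos: [0.4857, 0.2064, 0.0983]
orientation: [-0.002, -3.141, 0.006]
contact_force: [1.2, -5.6, 0.4]
grip_width: -0.0003
gripper_force: 2.2
```

Request:
move_arm:
  rows: [-0.03,0.1,0,0,-0.06,0.2,0,0,-0.08,0.3,0,0,-0.08,0.3,0,0]

```text
clock: 22.0
tcp_pos: [0.4864, 0.2092, 0.0982]
orientation: [-0.002, -3.141, 0.006]
contact_force: [1.4, -5.8, 0.9]
grip_width: 0.0002
gripper_force: 2.3
```

Request:
move_arm:
  rows: [-0.03,0.1,0,0,-0.06,0.2,0,0,-0.08,0.3,0,0,-0.08,0.3,0,0]

```text
clock: 22.5
tcp_pos: [0.4872, 0.2121, 0.0982]
orientation: [-0.002, -3.141, 0.006]
contact_force: [1.3, -5.6, -0.6]
grip_width: -0.0002
gripper_force: 2.3
```

Request:
move_arm:
  rows: [-0.03,0.1,0,0,-0.06,0.2,0,0,-0.09,0.3,0,0,-0.09,0.3,0,0]

```text
clock: 23.0
tcp_pos: [0.4878, 0.2138, 0.0981]
orientation: [-0.003, -3.14, 0.01]
contact_force: [-0.1, -9.3, 2.7]
grip_width: 0.0003
gripper_force: 4.0
```

Request:
move_arm:
  rows: [-0.02,0.05,0,0,-0.03,0.1,0,0,-0.03,0.1,0,0]

```text
clock: 23.38
tcp_pos: [0.4878, 0.2139, 0.098]
orientation: [-0.004, -3.139, 0.012]
contact_force: [-1.5, -10.6, 4.8]
grip_width: 0.0
gripper_force: 5.3
```

Request:
move_arm:
  rows: [-0.03,0.1,0,0,-0.05,0.2,0,0,-0.05,0.2,0,0]

```text
clock: 23.75
tcp_pos: [0.4879, 0.214, 0.0979]
orientation: [-0.005, -3.138, 0.017]
contact_force: [-3.1, -16.0, 9.4]
grip_width: 0.0003
gripper_force: 8.0
```

Request:
move_arm:
  rows: [-0.02,0.1,0,0,-0.02,0.1,0,0,-0.02,0.1,0,0]

```text
clock: 24.12
tcp_pos: [0.4878, 0.2141, 0.0978]
orientation: [-0.006, -3.137, 0.02]
contact_force: [-3.9, -17.6, 11.3]
grip_width: 0.0002
gripper_force: 9.3
```

Run:
```python
from h import *
q=r.get_obs()["tcp_pos"][:2]-AX;print(np.degrees(np.arctan2(q[1],-q[0])),r.get_obs()["contact_force"])
b=r.grab_frame("top");s=r.grab_frame("scene")
cv2.imwrite("pics/lock.png",np.hstack([cv2.resize(b[120:210,180:300],(480,360),interpolation=cv2.INTER_CUBIC),cv2.resize(s[130:210,345:435-20],(315,360),interpolation=cv2.INTER_CUBIC)]))
```

```text
18.781994826593966 [ -3.88024591 -17.64752323  11.27139681]
```

View pics/lock.png

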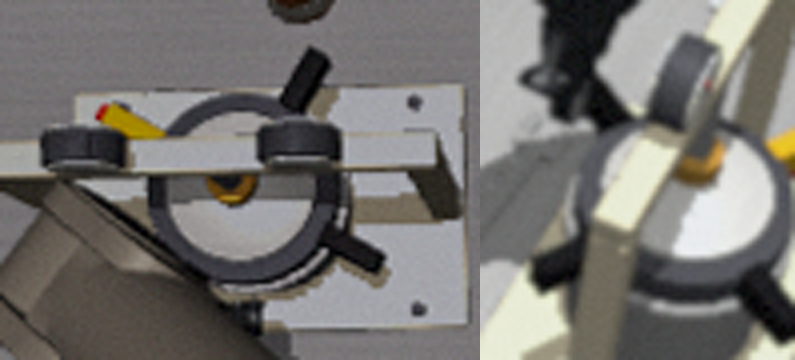

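The yellow handle now covers the red mark (left crop (130,122), only the red tip showing), and the collar takes about 21 N at its stop. I back off, lift and go to the stop station, opening the fingers.

Request:
move_arm:
  rows: [0.1,-0.5,0,0,0.2,-1.5,0,0,0.2,-1.5,-4,0,0.2,-1.5,-9,0,0.2,-3,-12,0,0.2,-8,-12,0,0.2,-13,-12,0,0.2,-18,-12,0,0.2,-23,-12,0,0.2,-28,-12,0]

```text
clock: 25.48
tcp_pos: [0.4872, -0.0594, 0.2189]
orientation: [-0.002, 3.141, 0.0]
contact_force: [0.7, 0.5, -0.1]
grip_width: -0.0002
gripper_force: 0.0
```

Request:
move_arm:
  rows: [-2,-3,0,-10,-5,-6,0,-20,-7.6,-9,0,-30,-7.6,-9,0,-35,-7.6,-9,0,-35,-7.6,-9,0,-35]
  fingers: 1
  newtons: 20

```text
clock: 26.22
tcp_pos: [0.5632, -0.1473, 0.2188]
orientation: [-0.945, 2.996, 0.0]
contact_force: [-0.6, 0.1, -0.2]
grip_width: 0.0851
gripper_force: 0.0
```

Run:
```python
from h import *
go(.5625,-.148,.10,215)
im=r.grab_frame("wrist");b=r.grab_frame("top")
for c,a,ct in blobs(im,(0,120,60),(8,255,255),(200,0,450,400),200)[:3]: k=cv2.minEnclosingCircle(ct);print(c,a,k,ray("wrist",k[0],.106).round(4))
for c,ar,ct in blobs(b,(15,120,80),(32,255,255),(190,140,235,165),8)[:3]:
    p=ray("top",c,.142)[:2]-AX;print(c,ar,np.degrees(np.arctan2(p[1],-p[0])).round(1),np.hypot(*p).round(3))
```

```text
t 26.23 tcp [ 0.5632 -0.1473  0.2188] yaw -145.0 tilt 0.01 F [-0.6  0.1 -0.2] ->  [ 1.000e-01 -1.000e-02  1.188e+01] twist 0.0
[322.46766835 186.57616781] 3361.0 ((322.48809814453125, 186.5698699951172), 33.66204071044922) [ 0.5599 -0.1498  0.106 ]
[212.11388889 150.62222222] 60.0 119.6 0.098
```

Request:
move_arm:
  rows: [0.2,0,4,0,0.2,0,8,0,0.2,0,11,0,0.2,0,12.5,0,0.2,0,13.2,0,0.2,0,13.6,0,0.2,0,14.0,0,0.2,0,14.0,0]

```text
clock: 27.32
tcp_pos: [0.562, -0.1493, 0.079]
orientation: [-0.946, 2.995, -0.001]
contact_force: [-0.4, 0.4, -0.4]
grip_width: 0.0852
gripper_force: 0.0
```

Request:
move_arm:
  rows: [0,0,0.4,0,0,0,0.8,0,0,0,1.2,0,0,0,1.2,0]

```text
clock: 27.82
tcp_pos: [0.5615, -0.1492, 0.0663]
orientation: [0.946, -2.995, -0.001]
contact_force: [0.1, -0.4, 0.5]
grip_width: 0.0856
gripper_force: 0.0
```

Run:
```python
from h import *
a=r.grab_frame("wrist");s=r.grab_frame("scene");print(r.get_obs()["contact_force"],r.get_obs()["joints"].round(2))
cv2.imwrite("pics/g.png",np.hstack([a[60:400,120:520],cv2.resize(s[215:300,285:375],(360,340),interpolation=cv2.INTER_CUBIC)]))
```

```text
[ 0.47976151 -0.29334956 -0.5280471 ] [ 0.67  0.59 -0.69  1.86  0.49  0.86  1.92]
```

View pics/g.png

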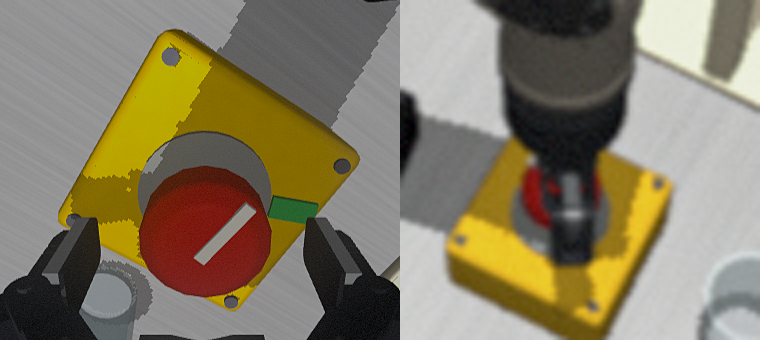

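The open fingers straddle the head (tips at (70,250) and (335,250), head centre (205,232)), well centred. Closing.

Request:
move_arm:
  rows: [0,0,0,0,0,0,0,0,0,0,0,0,0,0,0,0,0,0,0,0,0,0,0,0]
  fingers: 0
  newtons: 25

```text
clock: 28.68
tcp_pos: [0.5613, -0.1483, 0.0667]
orientation: [0.947, -2.995, -0.002]
contact_force: [-4.0, 3.7, 3.4]
grip_width: 0.0522
gripper_force: 27.7
```

Request:
move_arm:
  rows: [0,0,0,8,0,0,0,16,0,0,0,24,0,0,0,32,0,0,0,40,0,0,0,48,0,0,0,56,0,0,0,63,0,0,0,66,0,0,0,66]

```text
clock: 29.92
tcp_pos: [0.5621, -0.1494, 0.067]
orientation: [0.835, 3.028, -0.001]
contact_force: [-1.5, 1.3, 3.9]
grip_width: 0.0524
gripper_force: 25.8
```

Run:
```python
from h import *
a=r.grab_frame("wrist");s=r.grab_frame("scene");o=r.get_obs();print(o["contact_force"].round(1),o["moment"].round(2),o["grip_width"])
go(.5615,-.149,.066,149)
w=cv2.inRange(a,(150,150,150),(255,255,255));
def dirs():
    m=np.zeros_like(w)
    bl=blobs(a,(0,120,40),(8,255,255),(150,50,500,400),200)
    c,_,ct=bl[0];hull=cv2.convexHull(ct);cv2.fillPoly(m,[hull],255);m&=w
    ys,xs=np.nonzero(m);print("head px",c,"white n",len(xs))
    (x,y),sz,an=cv2.minAreaRect(np.c_[xs,ys].astype(np.float32));box=cv2.boxPoints(((x,y),sz,an))
    P_=[ray("wrist",p,.116)[:2] for p in box];print(np.round(P_,4),sz,ray("wrist",(x,y),.116))
dirs()
```

```text
[-1.1 -0.1  3. ] [-0.02  0.38  0.65] 0.05218830600431228
t 30.02 tcp [ 0.562  -0.1493  0.0669] yaw 149.2 tilt 0.04 F [-1.1 -0.1  3. ] ->  [0.06 0.   0.09] twist 0.2
head px [322.00053902 285.62362197] white n 102
[[ 0.5602 -0.1522]
 [ 0.5487 -0.1254]
 [ 0.5529 -0.1241]
 [ 0.5647 -0.1511]] (11.274629592895508, 72.63914489746094) [ 0.5564464  -0.13782348  0.116     ]
```

The white line now points 67° clockwise of the front, which agrees with the 68.8° mark. Release and lift away.

Request:
move_arm:
  rows: [0,0,0,0,0,0,0,0,0,0,0,0,0,0,0,0,0,0,-2,0,0,0,-5,0,0,0,-9,0,0,0,-13,0,0,0,-15,0,0,0,-15,0]
  fingers: 1

```text
clock: 31.28
tcp_pos: [0.5632, -0.1493, 0.2197]
orientation: [0.837, 3.023, 0.0]
contact_force: [0.1, 0.1, -0.8]
grip_width: 0.0855
gripper_force: 0.0
```

Run:
```python
from h import *
a=r.grab_frame("wrist");b=r.grab_frame("top");go(.5615,-.149,.2,149)
w=cv2.inRange(a,(150,150,150),(255,255,255));m=np.zeros_like(w)
c,_,ct=blobs(a,(0,120,40),(8,255,255),(200,50,450,400),200)[0];cv2.fillPoly(m,[cv2.convexHull(ct)],255);m&=w
ys,xs=np.nonzero(m);p=ray("wrist",(xs.mean(),ys.mean()),.116);(_,_),sz,_=q=cv2.minAreaRect(np.c_[xs,ys].astype(np.float32))
B=np.array([ray("wrist",k,.116)[:2] for k in cv2.boxPoints(q)]);print(len(xs),p.round(4),B.round(4).tolist(),"head",ray("wrist",cv2.minEnclosingCircle(ct)[0],.106).round(4))
for c,ar,ct in blobs(b,(15,120,80),(32,255,255),(190,140,235,165),8)[:3]:
    p=ray("top",c,.142)[:2]-AX;print(c,ar,np.degrees(np.arctan2(p[1],-p[0])).round(1))
```

```text
t 31.38 tcp [ 0.5615 -0.1492  0.2167] yaw 149.0 tilt 0.01 F [-0.2  0.2 -0.6] ->  [0.01 0.02 1.67] twist 0.0
13 [ 0.5536 -0.1373  0.116 ] [[0.5577, -0.1512], [0.5464, -0.1258], [0.5498, -0.1244], [0.5612, -0.1498]] head [ 0.5567 -0.147   0.106 ]
[212.11388889 150.62222222] 60.0 119.6
```

```bash
python3 -c "
from bench import r
print(r.hand_in())"
```

```text
the job is handed in; nothing more can be done
None
```

The job is handed in, but the hand-in gave no verdict: I pressed the stop button to its end (17 N) and let it spring back, pushed the collar home at about 21 N with the yellow handle over the red mark, turned the stop head to within about 1° of the green mark, and kept clear of the bottle, beaker and wrench.

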